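# Tuck the flap of the screw case under its lip

### The arm

A 6-joint arm with a two-finger parallel gripper is mounted at the origin on the work surface. World frame = base frame: x ahead of the robot, y to its left, z up, the work surface at z = 0. Lengths are in mm, angles in rad, forces in N, time in s.
With the tool pointing down it reaches from about 300 to 775 mm from the base axis. Payload 14.6 kg.
Tool frame: the origin (TCP) lies between the finger pads; the fingertips stand 19 mm ahead of it and the grasp point (between the pads) is the TCP; z points along the fingers, y is the line along which they close (so a half turn about z gives the same grasp; the last joint's range is limited). The gripper opens to 94 mm and grips with 3 to 60 N. Pads are 16 mm wide; open, the fingers measure 119 mm over their backs; the gripper's body (75 mm by 177 mm) begins 78 mm behind the grasp point.
Start: joints at [-0.067, 0.3, 1.521, -0, 1.321, -0.067], TCP at [549.99, -0.002, 224.446] pointing down, gripper open.
Joint ranges: [-3.03, 3.03], [-0.79, 2.21], [0.23, 2.52], [-1.04, 4.18], [0, 3.07], [-2.55, 2.55]. Speed limits (rad/s): [2.22, 2.22, 2.57, 3.14, 3.14, 3.14].

### API

Orientations are given as [roll, pitch, yaw] about the fixed x, y, z axes, in that order (R = Rz(yaw) Ry(pitch) Rx(roll)).
In Python, from cell import monitor, imaging, job, find_in, trace gives the robot as it stands. The module is installed in compiled form; this text tells all that it offers.
- The arm moves only by the tool arm_command, never from a script. Its argument "steps" is a list of rows, each a list of 5 numbers: the opening, from 0 (shut) to 1 (fully open), then the shift along the tool's x, y, z in mm, then the turn about the tool's z in degrees. In form: [[gripper, dx, dy, dz, turn], ...]. A call has 1 to 20 rows; each row is the pose to reach, as a shift and turn from the pose commanded when the call began, along the tool's axes at that moment; what a row does not reach only later rows make up. A row lasts 1/8 s, in which the tool goes at most 62.5 mm and 10.7 degrees, less where a joint would pass 70% of its speed; a pose out of reach is approached as far as the arm can. A call with a gripper value outside its range is refused whole. The fingers move at their own pace and stop on an object; "force" is the grip in N (left out, the last holds). Time passes only in rows, so rows that repeat a pose let the fingers close. It gives the time, the measured TCP pose, the force, the opening and the grip force at its end, in the units of the state.
- monitor.read_state(): the state, without advancing time (a new reading comes with each control period).
- imaging.camera(name): name is "scene" or "side" or "wrist"; returns a dict with "img" (384x512x3 uint8, red, green, blue), "mtx" (3x3 intrinsics, pixels), "D" ([k1, k2, p1, p2, k3] as OpenCV has them; the pictures are not rectified), "view" (4x4, takes a point from world to camera coordinates). Camera axes: x right, y down, z forward; pixel columns grow to the right and rows downward; lengths in mm; the calibration is good to about 2 mm. A picture is of the moment at which its call begins. There is no depth.
- job.sign_off(): hands the job in; it is judged then, once.
Trained networks look in a picture, given as the dict that the camera call returned (one of the last four; its "shot" number tells which), for a name from the list of things; names that differ only in an ending like _2 or _b are one class to them, and where a whole thing is asked for, a point or a joint stands for the part that bears it (a point fixed in the world has none). Each returns a list of dicts, best first, with "p" (0 to 1); they miss things now and then, are a little off and sometimes report something else, mostly with a low value. They report only what shows in the picture. A call takes as long as a camera call. They do not tell look-alikes from the thing itself.
- find_in(picture, target): "rect" ([centre column, centre row, width, height] in pixels, round what is visible of it).
- trace(picture, target): "region" (384x512 bool, what is visible of it) and "rect" ([centre column, centre row, width, height] in pixels, round what is visible of it).
The state is a dict: "clock": time; "joints": joint angles; "qd": joint speeds; "effort": joint torques, N m; "eef_pos": TCP position; "eef_rot": TCP orientation; "wrist_force": force on the tool from outside, world axes, zero at the start; "moment": the same for the moment, N m; "finger_gap": finger opening in mm; "finger_force": force on a finger pad.
Only numpy, scipy, OpenCV 4.12 (cv2) and the standard library are available. Lean on these libraries where they do the work, as an engineer would, in place of code of your own. Each camera call takes 0.05 s, during which the arm holds its last target. There are 200 camera calls.

### The job

Close the small wooden screw case on the bench using only the fingertips: push its standing flap over by the outer face and press it down, then push it along by its finger rib until its free edge is fully home beneath the metal lip at the other end, so that it stays shut by itself when you let go. Be gentle: do not force it, do not pinch or lift anything, do not shove the case about, and leave the other things on the bench where they stand.

Things in the scene. Friction and masses are not known exactly. Their poses are not given: they have to be found in the camera images.
- case: Shallow pale wooden screw case, loose, about 2 kg, 168 mm long (its x) by 130 mm wide (its y). Origin: centre of its underside; z up; +x points from the hinge end to the lip end. Side walls and hinge-end wall 27 mm high, lip-end wall 42 mm high.
- flap (a joint): Flap angle, rad: 0 = lying level over the case, pi/2 = upright, more = leaning away from the case (starts at 1.15 to 1.75). Stops at -0.04 and 2.0. Springy hinge with some friction: let go, it rises from level to about 0.7 rad unless the lip holds it; pressing it level takes about 2 N at the rib. Tucked and let go, it rests against the lip's underside at about 0.03 rad.
- carriage (a joint): How far hinge and flap are slid along case +x towards the lip, m: 0 = drawn back (start), 0.022 = stop, fully home. Takes about 2 N, stays where left. At 0 the level flap's free edge is 12 mm short of the lip's inner edge (2 mm short of its lead-in) and swings down past it; at 0.022 it is 10 mm beneath the lip. Slid forward too early, the flap lands on top of the lip.
- hinge_line (a point): Middle of the hinge axis, which runs along the case's y, 36 mm above the bench; at case x = -75 mm when the carriage is at 0. The flap is a 4 mm thick plywood plate, 106 mm wide, its mid-plane through this axis, reaching 125 mm from the axis.
- flap_edge (a point): Middle of the flap's free edge, 125 mm from the hinge axis.
- rib_top (a point): Middle of the top of the finger rib: a dark wooden bar across the outer face of the flap (the face that is on top when the flap lies down), 80 mm long along the hinge direction, 6 mm thick, standing 13 mm off that face, its centre 85 mm from the hinge axis. Its side towards the hinge is square; on the other side a ramp slopes down to the face, 104 mm from the axis.
- lining: Grey lining sheet, 3 mm thick, on the inner face of the flap (underneath when it lies down), 5 mm in from its edges; origin on the hinge axis. Fingers on it count as pinching or pulling the flap.
- lip_edge (a point): Middle of the lower inner edge of the aluminium lip (case x = 62 mm, 42 mm above the bench). The lip is 4 mm thick, 114 mm wide, lies on the lip-end wall and overhangs inward, spanning case x = 62 to 84 mm. From its inner edge a 3 mm thick lead-in flares up and inward to case x = 52 mm, where its top is 50 mm above the bench.
- sanding_block: Cork sanding block, 110 x 60 x 40 mm, loose, beside the case; origin at the centre of its underside. Leave alone.
- offcut: Pine offcut, 130 x 45 x 22 mm, loose, beside the case; origin at the centre of its underside. Leave alone.
- glue: White glue bottle, 56 mm diameter, 150 mm tall; origin at the centre of its underside. Leave alone.
- mug: White mug, 80 mm diameter, 90 mm tall; origin at the centre of its underside. Leave alone.
- screwdriver: Screwdriver lying on the bench; origin under its middle. Leave alone.
- tin: Bare metal tin, 60 mm diameter, 60 mm tall; origin at the centre of its underside. Leave alone.
- block_small: Small pine block, 70 x 50 x 35 mm; origin at the centre of its underside. Leave alone.
Not all that is in view belongs to the job. There is more than one size of the case; the job needs the middle-sized.

How it is judged:
By the outcome, as a careful person would: the job done as asked, in the order asked, and still so for the second after the job is handed in, with the robot touching nothing.
It also fails if it takes over 45 s, if anything falls off the work surface, if the arm or the gripper's body presses on something with over 40 N, if the wrist force passes 120 N, or if a joint passes its speed limit or range.

## Working session

There is one attempt and no reset: what is moved stays moved. The work goes in short steps, Python scripts to look and compute and a tool call to move; the robot and the scene stay as the last step left them, time stands still between calls to the robot, and variables do not carry over. Pictures are saved under pics/ and viewed, at most 10 in all, crops included, and the job is handed in when it is done.

Besides the shell and the picture viewer there is one more tool, called after ">>>" in YAML: its name, and indented under it one key for each argument. arm_command: Moves the arm, as the interface text tells. Its arguments: {"type":"object","properties":{"steps":{"type":"array","items":{"type":"array","items":{"type":"number"}}},"force":{"type":"number"}},"required":["steps"]}

```bash
mkdir -p pics; python3 - <<'E'
from cell import monitor, imaging, job, find_in, trace
import cv2,numpy as np
a=imaging.camera("scene");b=imaging.camera("side")
cv2.imwrite("pics/a.png",cv2.cvtColor(np.vstack([a["img"]]),cv2.COLOR_RGB2BGR))
cv2.imwrite("pics/b.png",cv2.cvtColor(b["img"],cv2.COLOR_RGB2BGR))
for n,p in(("scene",a),("side",b)):
  print(n,p["mtx"].tolist(),p["D"],p["view"].round(3).tolist())
  for t in["case","flap","hinge_line","flap_edge","rib_top","lip_edge","lining"]:
    print(t,[(np.round(d["rect"]).tolist(),round(d["p"],2)) for d in find_in(p,t)])
s=monitor.read_state();print(s)
E
```

```text
scene [[498.34837499648387, 0.0, 258.6803677348302], [0.0, 498.34837499648387, 187.89541554525715], [0.0, 0.0, 1.0]] [-0.14149587  0.          0.          0.          0.        ] [[-0.763, 0.646, 0.001, 364.846], [0.388, 0.46, -0.799, -224.098], [-0.517, -0.609, -0.602, 1943.464], [0.0, 0.0, 0.0, 1.0]]
case [([251.0, 171.0, 42.0, 46.0], 0.94), ([408.0, 261.0, 108.0, 72.0], 0.56)]
flap [([415.0, 255.0, 70.0, 52.0], 0.78), ([253.0, 168.0, 36.0, 33.0], 0.75), ([214.0, 218.0, 33.0, 23.0], 0.63)]
hinge_line [([252.0, 169.0, 37.0, 44.0], 0.82), ([418.0, 255.0, 82.0, 55.0], 0.67), ([217.0, 219.0, 36.0, 26.0], 0.61), ([253.0, 169.0, 36.0, 37.0], 0.16)]
flap_edge [([252.0, 167.0, 30.0, 34.0], 0.76), ([214.0, 219.0, 32.0, 22.0], 0.67), ([416.0, 253.0, 74.0, 54.0], 0.6)]
rib_top [([416.0, 257.0, 73.0, 52.0], 0.9), ([212.0, 220.0, 30.0, 20.0], 0.76), ([249.0, 167.0, 36.0, 38.0], 0.72)]
lip_edge [([208.0, 227.0, 53.0, 41.0], 0.97), ([407.0, 263.0, 108.0, 75.0], 0.96), ([251.0, 174.0, 40.0, 46.0], 0.69)]
lining [([252.0, 168.0, 32.0, 29.0], 0.23)]
side [[433.0773096502591, 0.0, 253.53634390921843]
[... 975 characters left out ...]
, 34.0], 0.76)]
{'clock': 0.8, 'joints': array([-6.65907602e-02,  2.99850368e-01,  1.52101077e+00, -1.73628136e-05,
        1.32070666e+00, -6.65843638e-02]), 'qd': array([ 0.00140296,  0.00046358,  0.000206  , -0.00045435,  0.00019563,
       -0.0011361 ]), 'effort': array([-1.36930808e-03, -5.31631887e+01, -3.52909470e+01,  7.08315661e-02,
        2.12122552e-02, -1.00370357e-05]), 'eef_pos': array([ 5.49983914e+02, -1.02135512e-03,  2.24468256e+02]), 'eef_rot': array([3.14156897e+00, 1.84393344e-05, 1.57079423e+00]), 'wrist_force': array([-0.3499076 ,  0.16064993, -0.14373139]), 'moment': array([ 0.06656605, -0.02352178,  0.06450141]), 'finger_force': 0.0, 'finger_gap': 94.12760634050608}
```

View pics/a.png

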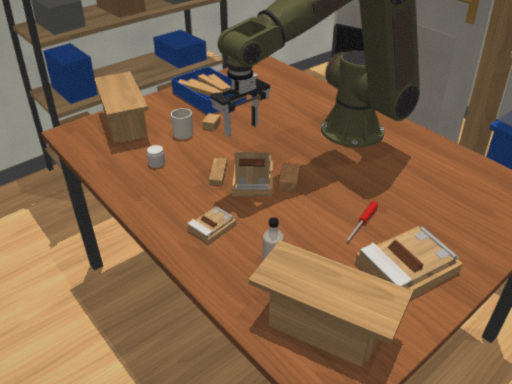

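View pics/b.png

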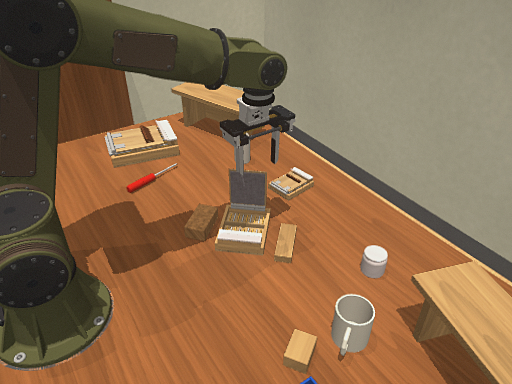

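The middle-sized case is the one at scene (251,171) and side (242,212). Its lip faces the side camera and its flap stands up. I'll zoom in for keypoints.

```bash
python3 - <<'E'
from cell import monitor, imaging, job, find_in, trace
import cv2,numpy as np
a=imaging.camera("scene");b=imaging.camera("side")
def crop(p,x,y,w,h,k):
    c=cv2.cvtColor(p["img"][y:y+h,x:x+w],cv2.COLOR_RGB2BGR)
    return cv2.resize(c,None,fx=k,fy=k,interpolation=cv2.INTER_CUBIC)
A=crop(a,200,130,110,80,5);B=crop(b,180,150,130,110,5)
cv2.imwrite("pics/c.png",A)
cv2.imwrite("pics/d.png",B)
# bench-plane positions of things (approx, pixel at bottom of box)
def ray(p,uv,z):
    R=p["view"][:3,:3];t=p["view"][:3,3];C=-R.T@t
    n=cv2.undistortPoints(np.array([[uv]],float),p["mtx"],p["D"])[0,0]
    d=R.T@np.array([n[0],n[1],1]);return (C+d*(z-C[2])/d[2]).round(1)
for nm,p in(("scene",a),("side",b)):
  for t,z in dict(sanding_block=20,offcut=11,glue=75,mug=45,tin=30,block_small=17,case=20).items():
    for d in find_in(p,t)[:3]:
      print(nm,t,round(d["p"],2),np.round(d["rect"]).tolist(),ray(p,d["rect"][:2],z)[:2])
E
```

```text
scene sanding_block 0.68 [289.0, 178.0, 18.0, 26.0] [422.2  91. ]
scene offcut 0.58 [219.0, 170.0, 21.0, 30.0] [ 566.1 -105.9]
scene glue 0.93 [273.0, 237.0, 22.0, 42.0] [696.3 318.7]
scene mug 0.76 [180.0, 125.0, 25.0, 31.0] [ 529.5 -402.7]
scene mug 0.47 [252.0, 169.0, 38.0, 42.0] [508.3   0.6]
scene mug 0.24 [157.0, 159.0, 18.0, 22.0] [ 718.9 -259.1]
scene tin 0.81 [156.0, 159.0, 18.0, 23.0] [ 709.9 -280.2]
scene block_small 0.78 [210.0, 123.0, 16.0, 20.0] [ 405.4 -381.4]
scene case 0.98 [251.0, 173.0, 40.0, 45.0] [502.  -12.5]
scene case 0.81 [409.0, 263.0, 102.0, 74.0] [443.9 595.8]
scene case 0.64 [214.0, 224.0, 46.0, 39.0] [753.3 118.6]
side sanding_block 0.58 [201.0, 221.0, 30.0, 37.0] [422.5  92.3]
side offcut 0.76 [287.0, 244.0, 22.0, 40.0] [ 573.9 -108.9]
side offcut 0.62 [249.0, 187.0, 35.0, 38.0] [633.6 166.9]
side offcut 0.19 [201.0, 223.0, 32.0, 33.0] [422.4  95.2]
side glue 0.47 [242.0, 154.0, 15.0, 25.0] [666.  260.6]
side mug 0.84 [354.0, 327.0, 42.0, 62.0] [ 517.8 -414.4]
side mug 0.44 [298.0, 351.0, 35.0, 46.0] [ 382.2 -394.6]
side tin 0.82 [374.0, 261.0, 30.0, 32.0] [ 705.5 -292.9]
side block_small 0.84 [297.0, 353.0, 36.0, 44.0] [ 391.9 -383.2]
side block_small 0.41 [248.0, 188.0, 35.0, 38.0] [623.7 161.5]
side case 0.97 [141.0, 145.0, 77.0, 49.0] [444.9 594.2]
side case 0.84 [291.0, 184.0, 48.0, 29.0] [747.3  99.6]
side case 0.8 [242.0, 211.0, 52.0, 92.0] [544.7  70. ]
```

View pics/c.png

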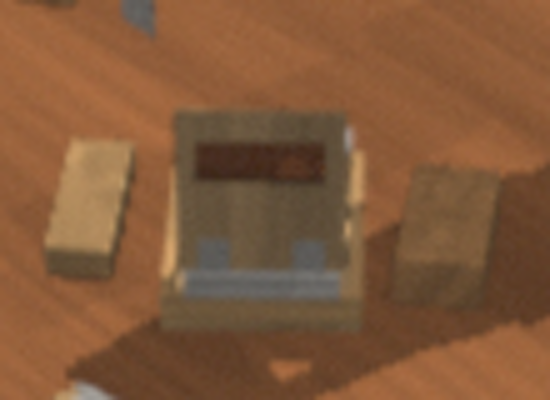

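View pics/d.png

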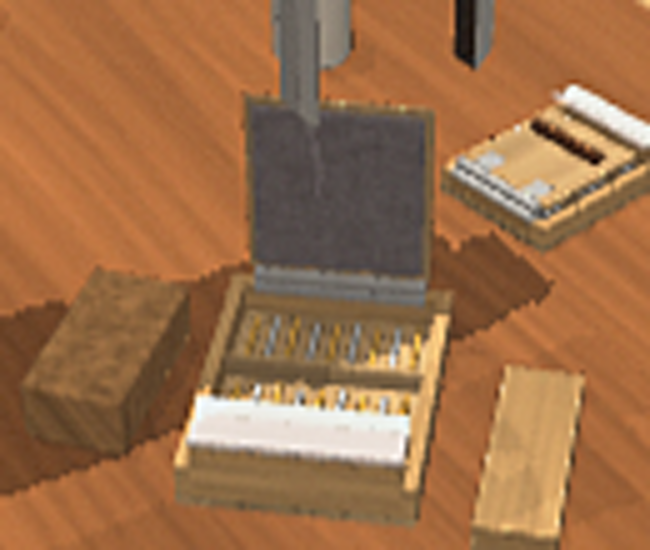

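Scene crop: hinge end faces the camera, with wall bottom corners at crop (162,328) and (360,330) and flap top corners at (175,112) and (346,112). Side crop: lip end is nearest, with lead-in tip corners at (198,398) and (412,418), bench corners at (177,503) and (417,522), and flap top at (247,98) and (434,112). Next I fit the pose.

```bash
cat > fit.py <<'E'
import cv2,numpy as np
from scipy.optimize import least_squares
def proj(p,X):
    return cv2.projectPoints(np.array(X,float),cv2.Rodrigues(p["view"][:3,:3].copy())[0],p["view"][:3,3].copy(),p["mtx"],p["D"])[0][:,0]
def model(K,q,car=0):
    x,y,w,th=q;c,s=np.cos(w),np.sin(w);out=[]
    for k in K:
        if k[0]=='f':  # r,y,normal offset (outer face +)
            r,yy,n=k[1:];P=(-75+car+r*np.cos(th)-n*np.sin(th),yy,36+r*np.sin(th)+n*np.cos(th))
        else:P=k[1:]
        out.append((x+c*P[0]-s*P[1],y+s*P[0]+c*P[1],P[2]))
    return out
E
python3 - <<'E'
from cell import imaging
from fit import *
a=imaging.camera("scene");b=imaging.camera("side")
S=[(('c',-84,65,0),162,328),(('c',-84,-65,0),360,330),(('c',-84,65,27),163,292),(('c',-84,-65,27),362,296),(('f',125,53,0),175,112),(('f',125,-53,0),346,112),(('f',85,0,10),261,162)]
D=[(('c',84,-65,0),177,503),(('c',84,65,0),417,522),(('c',-84,-65,27),233,280),(('c',-84,65,27),452,293),(('c',52,-57,50),198,398),(('c',52,57,50),412,418),(('f',125,-53,0),247,98),(('f',125,53,0),434,112)]
def uv(L,o):return np.array([((u+.5)/5-.5+o[0],(v+.5)/5-.5+o[1]) for _,u,v in L])
us,ud=uv(S,(200,130)),uv(D,(180,150))
def res(q):
    return np.vstack([proj(a,model([k[0] for k in S],q))-us,proj(b,model([k[0] for k in D],q))-ud]).ravel()
r=least_squares(res,[510,20,-1.3,1.4],loss='soft_l1');print(r.x,r.cost);print(res(r.x).reshape(-1,2).round(1).tolist())
print(np.round(model([('f',125,0,0),('f',85,0,15),('f',0,0,0),('c',62,0,42),('c',-84,0,0)],r.x),1))
E
```

```text
[509.20251419   4.88305505  -8.57382495  -4.73732961] 6.340532534287668
[[-0.2, 0.6], [0.4, 0.7], [-0.6, 1.2], [0.2, 0.8], [-0.2, -0.0], [0.2, 0.3], [-0.2, 2.9], [-0.1, 1.0], [0.2, 2.0], [-0.0, -0.6], [0.0, 0.6], [0.2, 0.3], [-0.1, 0.2], [-1.0, 0.3], [0.0, 0.4]]
[[556.6  58.9 161. ]
 [567.1  71.  121.3]
 [558.6  61.3  36. ]
 [468.3 -41.7  42. ]
 [564.6  68.    0. ]]
```

Fit: case at (509, 5) mm, yaw -131.2°, flap about 1.55 rad, with small residuals. The rib residual comes from its visible ramp. The plan has two parts:
- Push the outer face near the free edge to about 0.75 rad.
- Hop to the hinge side of the rib, press level and slide.

>>> arm_command:
  steps:
    - [0, 50, 20, 0, 10]
    - [0, 99, 42, 0, 20]
    - [0, 99, 42, 0, 30]
    - [0, 99, 42, 0, 41.2]
    - [0, 99, 42, 0, 41.2]
    - [0, 99, 42, 30, 41.2]
    - [0, 99, 42, 55, 41.2]
    - [0, 99, 42, 55, 41.2]
    - [0, 99, 42, 55, 41.2]
  force: 10

```text
clock: 2.82
eef_pos: [592.4, 98.9, 170.7]
eef_rot: [3.141, -0.001, 0.853]
wrist_force: [-0.5, -0.3, -0.3]
finger_gap: 7.4
finger_force: 0.0
```

```bash
cat > st.py <<'E'
from cell import monitor
import numpy as np
def st():
    s=monitor.read_state();w=-2.2906;c,si=np.cos(w),np.sin(w)
    p=s["eef_pos"];d=p[:2]-[509.2,4.9];f=s["wrist_force"]
    print("t",s["clock"],"case xy",(c*d[0]+si*d[1]).round(1),(-si*d[0]+c*d[1]).round(1),"tipz",round(p[2]-19,1),"rot",s["eef_rot"].round(3),"F case x,y,z",(c*f[0]+si*f[1]).round(2),(-si*f[0]+c*f[1]).round(2),f[2].round(2),"gap",s["finger_gap"])
st()
E
python3 st.py
python3 - <<'E'
from cell import imaging
import cv2
b=imaging.camera("side")
c=cv2.cvtColor(b["img"][100:260,180:330],cv2.COLOR_RGB2BGR)
cv2.imwrite("pics/e.png",cv2.resize(c,None,fx=3.7,fy=3.7,interpolation=cv2.INTER_CUBIC))
E
```

```text
t 2.825 case xy -125.6 0.6 tipz 151.7 rot [ 3.141e+00 -1.000e-03  8.530e-01] F case x,y,z 0.58 -0.15 -0.32 gap 7.384964523963709
```

View pics/e.png

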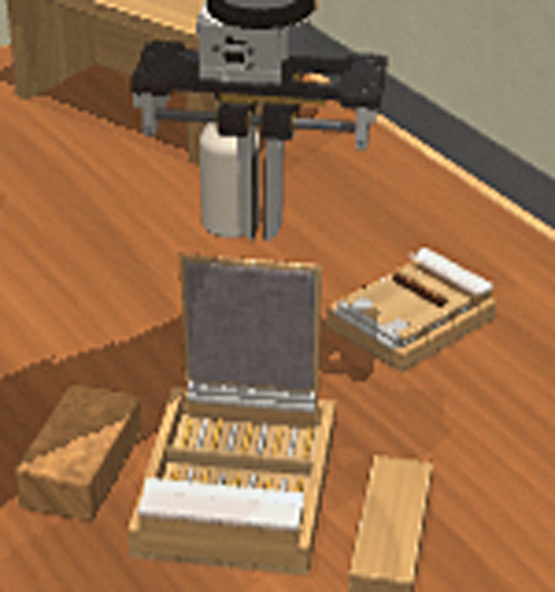

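The gripper is centred behind the flap. First push, at r≈114 mm on the outer face.

>>> arm_command:
  steps:
    - [0, -20, 0, 0, 0]
    - [0, -34, 0, 1, 0]
    - [0, -40, 0, 2, 0]
    - [0, -44, 0, 2, 0]
    - [0, -49, 0, 2, 0]
    - [0, -55, 0, 3, 0]
    - [0, -60, 0, 3.5, 0]
    - [0, -66, 0, 4.5, 0]
    - [0, -71, 0, 5.5, 0]
    - [0, -77, 0, 7, 0]
    - [0, -82, 0, 9, 0]
    - [0, -87, 0, 11, 0]
    - [0, -92.5, 0, 13, 0]
    - [0, -97.5, 0, 16, 0]
    - [0, -102.5, 0, 19, 0]
    - [0, -107.5, 0, 22, 0]
    - [0, -112, 0, 25, 0]

```text
clock: 5.0
eef_pos: [518.0, 14.5, 144.2]
eef_rot: [3.142, -0.0, 0.852]
wrist_force: [0.4, 1.4, -0.6]
finger_gap: 0.5
finger_force: 0.3
```

```bash
python3 st.py
python3 - <<'E'
from cell import imaging
import cv2
b=imaging.camera("side")
c=cv2.cvtColor(b["img"][100:260,180:330],cv2.COLOR_RGB2BGR)
cv2.imwrite("pics/f.png",cv2.resize(c,None,fx=3.7,fy=3.7,interpolation=cv2.INTER_CUBIC))
E
```

```text
t 5.0 case xy -13.0 0.3 tipz 125.2 rot [ 3.142 -0.     0.852] F case x,y,z -1.3 -0.61 -0.64 gap 0.4828694446427115
```

View pics/f.png

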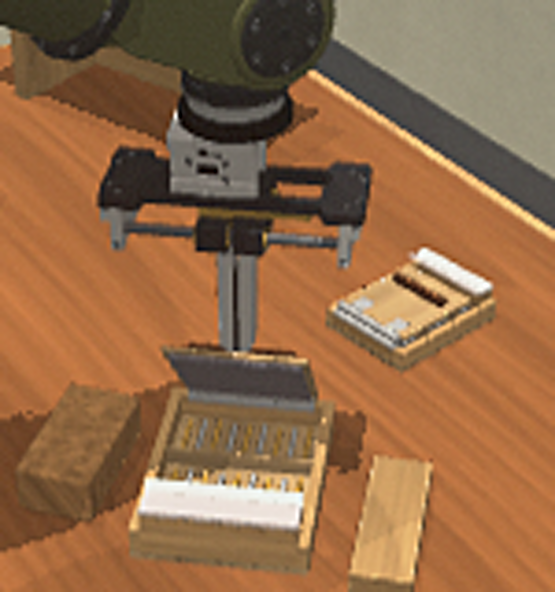

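The flap follows at about 0.9 rad and the case hasn't moved. I'll take it to about 0.6, lift off, and move over to the hinge side of the rib.

>>> arm_command:
  steps:
    - [0, -4.5, 0, 3.5, 0]
    - [0, -9, 0, 7.5, 0]
    - [0, -13, 0, 11.5, 0]
    - [0, -17, 0, 16, 0]
    - [0, -20.5, 0, 20.5, 0]
    - [0, -24, 0, 24.5, 0]
    - [0, -24, 0, 24.5, 0]
    - [0, -24, 0, 15, 0]
    - [0, -24, 0, -10, 0]
    - [0, 0, 0, -30, 0]
    - [0, 30, 0, -30, 0]
    - [0, 30, 0, 0, 0]
    - [0, 30, 0, 20, 0]
    - [0, 30, 0, 30, 0]
    - [0, 30, 0, 36, 0]
    - [0, 30, 0, 40, 0]
    - [0, 30, 0, 40, 0]

```text
clock: 7.18
eef_pos: [538.1, 37.3, 104.7]
eef_rot: [3.141, -0.0, 0.852]
wrist_force: [-0.0, 0.6, -0.2]
finger_gap: 0.1
finger_force: 0.0
```

```bash
python3 st.py
python3 - <<'E'
from cell import imaging
import cv2,numpy as np
b=imaging.camera("side");a=imaging.camera("scene")
c=cv2.cvtColor(b["img"][100:260,180:330],cv2.COLOR_RGB2BGR)
d=cv2.cvtColor(a["img"][90:210,200:310],cv2.COLOR_RGB2BGR)
r=lambda c,k:cv2.resize(c,k,interpolation=cv2.INTER_CUBIC)
cv2.imwrite("pics/g.png",np.hstack([r(c,(394,420)),r(d,(385,420))]))
E
```

```text
t 7.175 case xy -43.4 0.4 tipz 85.7 rot [ 3.141 -0.     0.852] F case x,y,z -0.44 -0.4 -0.23 gap 0.13456587171612644
```

View pics/g.png

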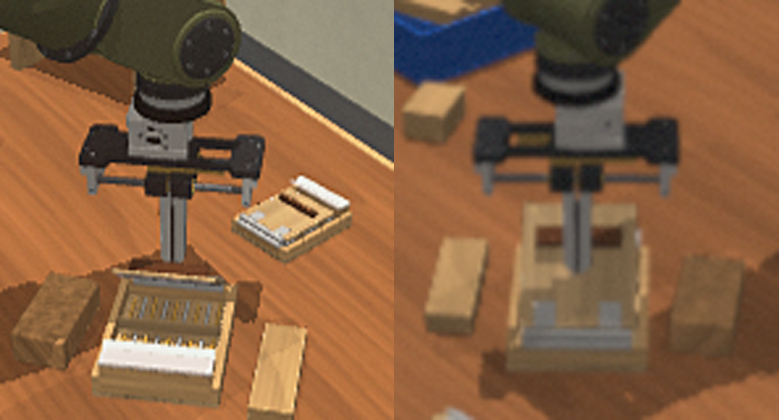

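The flap sits near 0.65 rad and the finger is on the hinge side of the rib. Pressing down along the arc.

>>> arm_command:
  steps:
    - [0, -1, 0, 6, 0]
    - [0, -3, 0, 11, 0]
    - [0, -6, 0, 15.5, 0]
    - [0, -10, 0, 19.5, 0]
    - [0, -13, 0, 22.5, 0]
    - [0, -15, 0, 25, 0]
    - [0, -17, 0, 28, 0]
    - [0, -19, 0, 31, 0]
    - [0, -20.5, 0, 34, 0]
    - [0, -21.5, 0, 37, 0]
    - [0, -22.5, 0, 40, 0]
    - [0, -23, 0, 42.5, 0]
    - [0, -23, 0, 44, 0]
    - [0, -23, 0, 45, 0]
    - [0, -23, 0, 45, 0]

```text
clock: 9.15
eef_pos: [522.7, 19.9, 59.4]
eef_rot: [-3.141, 0.0, 0.852]
wrist_force: [-0.5, -0.6, 1.9]
finger_gap: 0.5
finger_force: 0.5
```

```bash
python3 st.py
```

```text
t 9.15 case xy -20.2 0.3 tipz 40.4 rot [-3.141  0.     0.852] F case x,y,z 0.81 0.05 1.94 gap 0.5251613801531558
```

>>> arm_command:
  steps:
    - [0, 0, 0, 0.7, 0]
    - [0, 0, 0, 1.4, 0]
    - [0, -2, 0, 1.4, 0]
    - [0, -4, 0, 1.4, 0]
    - [0, -6, 0, 1.4, 0]
    - [0, -8, 0, 1.4, 0]
    - [0, -10, 0, 1.4, 0]
    - [0, -12, 0, 1.4, 0]
    - [0, -14, 0, 1.4, 0]
    - [0, -14, 0, 1.4, 0]

```text
clock: 10.4
eef_pos: [513.5, 9.3, 58.0]
eef_rot: [-3.141, 0.0, 0.852]
wrist_force: [-0.3, -1.4, 2.0]
finger_gap: 0.6
finger_force: 0.9
```

```bash
python3 st.py
python3 - <<'E'
from cell import imaging
import cv2,numpy as np
b=imaging.camera("side");a=imaging.camera("scene")
c=cv2.cvtColor(b["img"][180:260,190:310],cv2.COLOR_RGB2BGR)
d=cv2.cvtColor(a["img"][130:210,220:300],cv2.COLOR_RGB2BGR)
r=lambda c,k:cv2.resize(c,k,interpolation=cv2.INTER_CUBIC)
cv2.imwrite("pics/h.png",np.hstack([r(c,(480,320)),r(d,(320,320))]))
E
```

```text
t 10.4 case xy -6.1 0.3 tipz 39.0 rot [-3.141  0.     0.852] F case x,y,z 1.28 0.73 2.03 gap 0.5607842157535226
```

View pics/h.png

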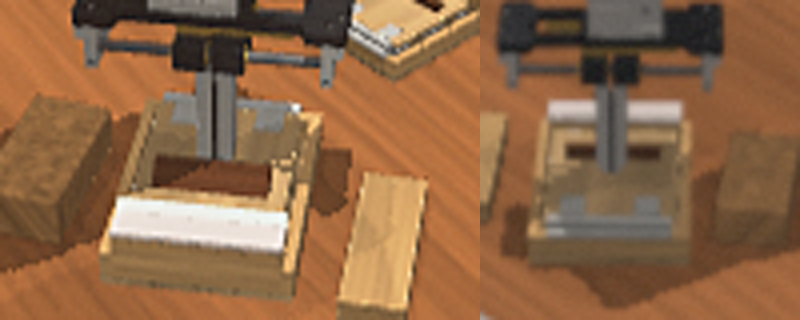

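The flap is level with its free edge short of the lip. Pushing along against the rib.

>>> arm_command:
  steps:
    - [0, -1.5, 0, 0, 0]
    - [0, -3, 0, 0, 0]
    - [0, -4.5, 0, 0, 0]
    - [0, -6, 0, 0, 0]
    - [0, -8, 0, 0, 0]
    - [0, -10, 0, 0, 0]
    - [0, -12, 0, 0, 0]
    - [0, -14, 0, 0, 0]
    - [0, -14, 0, 0, 0]

```text
clock: 11.62
eef_pos: [504.2, -1.2, 58.0]
eef_rot: [-3.141, 0.0, 0.852]
wrist_force: [-0.3, -0.7, 1.9]
finger_gap: 0.7
finger_force: 0.9
```

```bash
python3 st.py
```

```text
t 11.625 case xy 7.9 0.3 tipz 39.0 rot [-3.141  0.     0.852] F case x,y,z 0.72 0.22 1.88 gap 0.7486214301799917
```

>>> arm_command:
  steps:
    - [0, -1.5, 0, 0, 0]
    - [0, -3, 0, 0, 0]
    - [0, -4.5, 0, 0, 0]
    - [0, -6, 0, 0, 0]
    - [0, -7.5, 0, 0, 0]

```text
clock: 12.25
eef_pos: [499.4, -6.8, 58.0]
eef_rot: [-3.142, 0.0, 0.852]
wrist_force: [1.0, 1.3, 0.8]
finger_gap: 0.4
finger_force: 1.2
```

```bash
python3 st.py
```

```text
t 12.25 case xy 15.3 0.3 tipz 39.0 rot [-3.142  0.     0.852] F case x,y,z -1.63 -0.1 0.77 gap 0.4418887422845813
```

>>> arm_command:
  steps:
    - [0, -1.5, 0, 0, 0]
    - [0, -3, 0, 0, 0]
    - [0, -4.5, 0, 0, 0]

```text
clock: 12.62
eef_pos: [497.2, -9.5, 58.3]
eef_rot: [3.141, -0.002, 0.851]
wrist_force: [6.6, 9.7, -0.4]
finger_gap: 0.6
finger_force: 6.2
```

```bash
python3 st.py
python3 - <<'E'
from cell import imaging
import cv2,numpy as np
b=imaging.camera("side");a=imaging.camera("scene")
c=cv2.cvtColor(b["img"][180:260,190:310],cv2.COLOR_RGB2BGR)
d=cv2.cvtColor(a["img"][130:210,220:300],cv2.COLOR_RGB2BGR)
r=lambda c,k:cv2.resize(c,k,interpolation=cv2.INTER_CUBIC)
cv2.imwrite("pics/i.png",np.hstack([r(c,(480,320)),r(d,(320,320))]))
E
```

```text
t 12.625 case xy 18.8 0.5 tipz 39.3 rot [ 3.141e+00 -2.000e-03  8.510e-01] F case x,y,z -11.62 -1.42 -0.39 gap 0.6002611536205908
```

View pics/i.png

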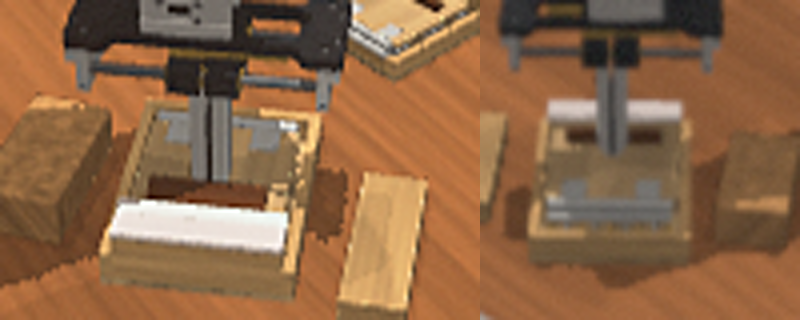

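Force jumped to about 12 N, which looks like the end stop. I'll relieve it at once, then measure the carriage travel.

>>> arm_command:
  steps:
    - [0, 1.5, 0, 0, 0]
    - [0, 2, 0, 0, 0]

```text
clock: 12.98
eef_pos: [497.5, -8.8, 57.9]
eef_rot: [-3.141, 0.001, 0.852]
wrist_force: [-0.4, -1.0, 1.7]
finger_gap: 0.5
finger_force: 0.9
```

```bash
python3 st.py
python3 - <<'E'
from cell import imaging
from fit import *
a=imaging.camera("scene");A=cv2.cvtColor(a["img"],cv2.COLOR_RGB2GRAY)
old=cv2.imread("pics/a.png",0);h=cv2.imread("pics/h.png")[:,480:];h=cv2.cvtColor(cv2.resize(h,(80,80),interpolation=cv2.INTER_AREA),cv2.COLOR_BGR2GRAY)
q=[509.2,4.9,-2.2906,0.]
for car in(0,22):print(car,proj(a,model([('f',0,-40,2),('f',0,40,2),('f',82,-35,15),('f',82,35,15),('c',-84,65,0),('c',-84,-65,0)],q,car)).round(1).tolist())
N=A[130:210,220:300]
def sh(r):  # template from h matched in N
    y0,y1,x0,x1=r;m=cv2.matchTemplate(cv2.resize(N,None,fx=4,fy=4,interpolation=2),cv2.resize(h,None,fx=4,fy=4,interpolation=2)[y0:y1,x0:x1],cv2.TM_CCOEFF_NORMED)
    _,v,_,l=cv2.minMaxLoc(m);return (l[0]-x0)/4,(l[1]-y0)/4,round(v,2)
print("plate/hinge",sh((190,240,540-480,680-480)),"wall",sh((238,275,40,220)),"lip",sh((95,125,60,210)))
E
```

```text
t 12.975 case xy 18.0 0.3 tipz 38.9 rot [-3.141e+00  1.000e-03  8.520e-01] F case x,y,z 1.0 0.35 1.69 gap 0.4536739585402744
0 [[264.4, 185.1], [239.4, 184.8], [263.1, 167.2], [242.0, 167.0], [231.8, 195.8], [272.0, 196.3]]
22 [[264.5, 181.1], [239.7, 180.8], [263.2, 163.5], [242.3, 163.2], [231.8, 195.8], [272.0, 196.3]]
plate/hinge (0.25, -4.25, 0.83) wall (0.25, -0.75, 0.62) lip (0.0, 0.0, 0.99)
```

Hinge shift of 4.25 px matches the 4.0 px expected for 22 mm, and the lip shift is 0, so the case hasn't moved. Lifting off.

>>> arm_command:
  steps:
    - [0, 0, 0, -1, 0]
    - [0, 0, 0, -2, 0]
    - [0, 1, 0, -4, 0]
    - [0, 3, 0, -8, 0]
    - [0, 4, 0, -20, 0]
    - [0, 4, 0, -60, 0]
    - [0, 4, 0, -110, 0]
    - [0, 60, 0, -130, 0]
    - [0, 110, 0, -130, 0]
    - [0, 110, 0, -130, 0]
    - [0, 110, 0, -130, 0]
    - [0, 110, 0, -130, 0]

```text
clock: 14.52
eef_pos: [569.8, 73.4, 188.4]
eef_rot: [3.142, 0.0, 0.851]
wrist_force: [-0.1, 0.7, -0.3]
finger_gap: 0.7
finger_force: 0.0
```

```bash
python3 st.py
python3 - <<'E'
from cell import imaging
import cv2,numpy as np
b=imaging.camera("side");a=imaging.camera("scene")
c=cv2.cvtColor(b["img"][180:260,190:310],cv2.COLOR_RGB2BGR)
d=cv2.cvtColor(a["img"][130:210,220:300],cv2.COLOR_RGB2BGR)
r=lambda c,k:cv2.resize(c,k,interpolation=cv2.INTER_CUBIC)
cv2.imwrite("pics/j.png",np.hstack([r(c,(480,320)),r(d,(320,320))]))
E
```

```text
t 14.525 case xy -91.4 0.4 tipz 169.4 rot [3.142 0.    0.851] F case x,y,z -0.47 -0.53 -0.28 gap 0.6592679423218852
```

View pics/j.png

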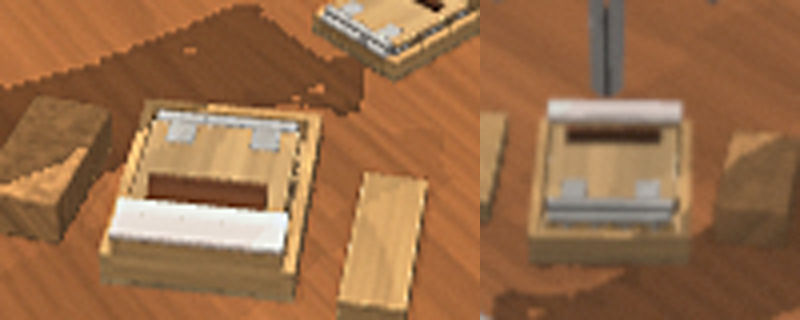

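The picture shows the case shut: the flap lies level beneath the lip with nothing touching it, and the case and neighbouring blocks are where they were.

```bash
python3 -c "
from cell import job
print(job.sign_off())"
```

```text
the job is handed in; nothing more can be done
None
```

The middle-sized case is shut and stays shut by itself: the flap is pressed level and slid fully home beneath the lip. The push against the end stop peaked at about 12 N, the case and the blocks beside it did not visibly move, and I handed the job in at about 15 s.

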